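# Gauge a blind screw pillar and set the length stop

### The arm

A 6-joint arm with a two-finger parallel gripper is mounted at the origin on the work surface. World frame = base frame: x ahead of the robot, y to its left, z up, the work surface at z = 0. Lengths are in m, angles in degrees, forces in N, time in s.
With the tool pointing down it reaches from about 0.35 to 0.95 m from the base axis. Payload 17.4 kg.
Tool frame: the origin (TCP) lies midway between the tips of the shut fingers; the grasp point (between the pads) lies arm.tcp_to_grasp behind it (arm.tcp_to_grasp is the distance from the TCP to the grasp point, in m); z points along the fingers, y is the line along which they close (so a half turn about z gives the same grasp; the last joint's range is limited). The gripper opens to 93 mm and grips with 3 to 60 N. Pads are 15 mm wide; open, the fingers measure 128 mm over their backs; the gripper's body (75 mm by 188 mm) begins 65 mm behind the grasp point.
Start: joints at [-78.885, 6.646, 82.598, -0, 90.757, -2.166], TCP at [0.155, -0.657, 0.219] pointing down, gripper open.
Joint ranges: [-162.19, 162.19], [-47.58, 125.68], [4.15, 143.07], [-65.23, 245.23], [0.69, 171.88], [-170.13, 170.13]. Speed limits (degrees/s): [108.29, 108.29, 127.2, 180, 180, 180].

### API

Orientations are given as a 3x3 rotation matrix whose columns are the frame's x, y, z axes.
In Python, from cell import arm gives the robot as it stands. The module is installed in compiled form; this text tells all that it offers.
- The arm moves only by the shell command python3 -m handwheel 'ROWS' [OPENING] [FORCE]. ROWS is a JSON object of lists of equal length, an entry for each row: "xyz": the shift along the tool's x, y, z in m, a list of three; "angular": the turn, a rotation vector about the tool's x, y, z in degrees, a list of three. A call has 1 to 5 rows; each row shifts and turns the commanded pose from where the row before left it, along the tool's axes as they then stand; what a row does not reach is not made up. A row lasts 1/12 s, in which the tool goes at most 41.7 mm and 7.16 degrees, less where a joint would pass 70% of its speed; a pose out of reach is approached as far as the arm can. A call is refused whole if a number of a shift passes 0.0417 or a number of a turn 7.16, either way. A call with a gripper value outside its range is refused whole. OPENING is the opening, from -1 (shut) to 1 (fully open), set as the call begins (- or left out, the last holds). The fingers move at their own pace and stop on an object; FORCE is the grip in N (left out, the last holds). Time passes only in rows, so rows that do not move let the fingers close. It gives the time, the measured TCP pose, the force, the opening and the grip force at its end, in the units of the state.
- arm.state(): the state, without advancing time (a new reading comes with each control period).
- arm.read_camera(name): name is "scene" or "top"; returns the picture (384x512x3 uint8, blue, green, red); there is no depth.
- arm.camera_model(name): a dict with "fx", "fy", "cx", "cy" (pixels), "k1" (the pictures are not rectified: a ray, as slopes to the right and down, at radius r is drawn at 1 + k1 r^2 times it, then the intrinsics apply), "view" (4x4, takes a point from world to camera coordinates). Camera axes: x right, y down, z forward; pixel columns grow to the right and rows downward; lengths in m; the calibration is good to about 2 mm. A picture is of the moment at which its call begins. camera_model takes no time and is no camera call.
- arm.close_job(): hands the job in; it is judged then, once.
The state is a dict: "t": time; "joint_positions": joint angles; "joint_velocities": joint speeds; "joint_efforts": joint torques, N m; "tcp_pos": TCP position; "tool_rot": TCP orientation; "contact_force": force on the tool from outside, world axes, zero at the start; "ft_torque": the same for the moment, N m; "width": finger opening in m; "grip_force": force on a finger pad.
Only numpy, scipy, OpenCV 4.12 (cv2) and the standard library are available. Lean on these libraries where they do the work, as an engineer would, in place of code of your own. Each camera call takes 0.05 s, during which the arm holds its last target. There are 200 camera calls.

### The job

Take the depth rod out of its holder, slide it into the open screw pillar of the green module housing in the tilted cradle until it bottoms, and leave it standing there. Read how much of the rod (grip head included) still sticks out above the pillar's rim, then set the sliding stop of the length gauge so that the gap between fence and stop equals that length to within 5 mm. Leave the spare module, the parts bin and the screwdriver where they are.

Things in the scene. Friction and masses are not known exactly. Their poses are not given: they have to be found in the camera images.
- rod_head (a point): Centre of the grip head of the depth rod, a loose metal rod of about 0.12 kg, 160 mm long in all: a plain steel shaft 12 mm in diameter and 125 mm long, topped by a ribbed aluminium cylinder 22 mm in diameter and 35 mm long (the head). Its z axis runs along the rod from tip to head. At the start it stands upright in the holder.
- rod_tip (a point): Lower end of the depth rod, centre of its flat end face, 142.5 mm below rod_head along the rod.
- rod_top (a point): Upper end of the depth rod, centre of the head's top face, 17.5 mm above rod_head along the rod.
- holder: The rod's holder: a dark round steel socket 36 mm in diameter and 60 mm high on a round foot 70 mm wide, fixed to the table; origin under its centre. At the start the rod reaches 52 mm down into it, with little play. Holder and gauge stand left and right of the cradle; which is on which side varies.
- bore_mouth (a point): Centre of the rim of the open screw pillar, a round green tube 36 mm in outside diameter with a blind bore, fixed in the cradle. z points out of the bore along its axis, which leans 30 degrees from vertical roughly towards the robot; y is horizontal. Rim 129 mm above the table. Countersunk from 30 mm at the rim to the 16 mm bore 7 mm deeper. Flat floor 45 to 85 mm below the rim, not known beforehand.
- housing: The green module housing fixed in an aluminium cradle on a 150 x 150 mm base; same axes as bore_mouth, origin at the pillar's lower end, 105 mm below its rim. The housing's tray (75 mm wide, 30 mm thick) lies beside the pillar on the +y side and ends level with the rim. The rod can stick in the leaning bore before its floor: push it down until it stops. Let go there, it stays.
- stop (a joint): Gap in m between the fence's face and the facing face of the sliding stop on the length gauge (0 = touching, greatest 0.15; at the start 0.015 to 0.055). The stop slides with about 2.5 N of friction and stays where it is left.
- stop_fin (a point): Centre of the upright grip fin of the stop: a steel block 26 mm long along the slide, 12 mm thick across it, 34 mm high, on the stop's carriage (36 mm long, 38 mm wide, 22 mm high). It is 51 mm above the table; the fin reaches 17 mm above and below it. x axis: slide direction away from the fence (gap grows). The stop's fence-side face is 18 mm behind the point along x.
- fence_face (a point): Middle of the face of the gauge's fence (steel block 14 x 44 x 30 mm) that looks at the stop, 27 mm above the table; axes as stop_fin. The gap runs along x from here to the stop. The gauge is an aluminium plate 230 x 80 x 12 mm fixed to the table, fence at its end nearer the robot, black ticks every 10 mm from the fence's face along one edge (every fifth longer).
- spare_module_mid (a point): Bystander: centre of a loose open green module, 110 x 75 x 30 mm, lying on the table.
- parts_bin_mid (a point): Bystander: a loose open grey bin, 100 x 130 x 50 mm, with brass standoffs; the point is on its centre line, 15 mm above the table.
- screwdriver_grip (a point): Bystander: the handle of a loose screwdriver lying on the table.
There are look-alikes about, which are no part of the job. Leave any red or turquoise look-alike of the part that bears stop alone.

How it is judged (in metres and radians):
On the way:
1. the rod stands in the pillar with its tip on the bore's floor (z of rod_tip in the frame of bore_mouth below -0.03 m and x of rod_tip in the frame of bore_mouth between -0.012 and 0.012 m and y of rod_tip in the frame of bore_mouth between -0.012 and 0.012 m and distance between rod_tip and bore_floor_c0 below 0.0125 m), for 0.2 s.
At the end, for the whole second after the job is handed in: The rod is released and at rest in the pillar, its tip within about 5 mm of the bore's floor, and the gap between fence and stop equals the length of rod sticking out above the rim (along the bore, head included) to within 5 mm (all of step 1 and linear speed of rod below 0.01 m/s and ((z of rod_top in the frame of bore_mouth between 0.07 and 0.07251 m and value of joint stop between 0.065 and 0.0775 m) or (z of rod_top in the frame of bore_mouth between 0.0725 and 0.07501 m and value of joint stop between 0.0675 and 0.08 m) or (z of rod_top in the frame of bore_mouth between 0.075 and 0.07751 m and value of joint stop between 0.07 and 0.0825 m) or (z of rod_top in the frame of bore_mouth between 0.0775 and 0.08001 m and value of joint stop between 0.0725 and 0.085 m) or (z of rod_top in the frame of bore_mouth between 0.08 and 0.08251 m and value of joint stop between 0.075 and 0.0875 m) or (z of rod_top in the frame of bore_mouth between 0.0825 and 0.08501 m and value of joint stop between 0.0775 and 0.09 m) or (z of rod_top in the frame of bore_mouth between 0.085 and 0.08751 m and value of joint stop between 0.08 and 0.0925 m) or (z of rod_top in the frame of bore_mouth between 0.0875 and 0.09001 m and value of joint stop between 0.0825 and 0.095 m) or (z of rod_top in the frame of bore_mouth between 0.09 and 0.09251 m and value of joint stop between 0.085 and 0.0975 m) or (z of rod_top in the frame of bore_mouth between 0.0925 and 0.09501 m and value of joint stop between 0.0875 and 0.1 m) or (z of rod_top in the frame of bore_mouth between 0.095 and 0.09751 m and value of joint stop between 0.09 and 0.1025 m) or (z of rod_top in the frame of bore_mouth between 0.0975 and 0.10001 m and value of joint stop between 0.0925 and 0.105 m) or (z of rod_top in the frame of bore_mouth between 0.1 and 0.10251 m and value of joint stop between 0.095 and 0.1075 m) or (z of rod_top in the frame of bore_mouth between 0.1025 and 0.10501 m and value of joint stop between 0.0975 and 0.11 m) or (z of rod_top in the frame of bore_mouth between 0.105 and 0.10751 m and value of joint stop between 0.1 and 0.1125 m) or (z of rod_top in the frame of bore_mouth between 0.1075 and 0.11001 m and value of joint stop between 0.1025 and 0.115 m) or (z of rod_top in the frame of bore_mouth between 0.11 and 0.11251 m and value of joint stop between 0.105 and 0.1175 m) or (z of rod_top in the frame of bore_mouth between 0.1125 and 0.11501 m and value of joint stop between 0.1075 and 0.12 m) or (z of rod_top in the frame of bore_mouth between 0.115 and 0.11751 m and value of joint stop between 0.11 and 0.1225 m) or (z of rod_top in the frame of bore_mouth between 0.1175 and 0.12001 m and value of joint stop between 0.1125 and 0.125 m))); the robot touches nothing.
It fails at once if the spare module is moved by more than 25 mm (distance of spare_module_mid from where it was at the start of the episode above 0.025 m).
It fails at once if the parts bin is moved by more than 25 mm (distance of parts_bin_mid from where it was at the start of the episode above 0.025 m).
It fails at once if the screwdriver is moved by more than 25 mm (distance of screwdriver_grip from where it was at the start of the episode above 0.025 m).
It also fails if it takes over 64 s, if anything falls off the work surface, if the arm or the gripper's body presses on something with over 40 N, if the wrist force passes 120 N, or if a joint passes its speed limit or range.

## Working session

There is one attempt and no reset: what is moved stays moved. The work goes in short steps, Python scripts to look and compute and a shell command to move; the robot and the scene stay as the last step left them, time stands still between calls to the robot, and variables do not carry over. Pictures are saved under pics/ and viewed, at most 10 in all, crops included, and the job is handed in when it is done.

```bash
mkdir -p pics; python3 - <<'E'
from cell import arm
import cv2,numpy as np
print(arm.tcp_to_grasp)
s=arm.state();print(s['t'],s['tcp_pos'],np.round(s['tool_rot'],3).tolist(),s['width'])
for n in('scene','top'):
    im=arm.read_camera(n);cv2.imwrite(f'pics/{n}0.png',im)
    m=arm.camera_model(n);print(n,{k:m[k] for k in('fx','fy','cx','cy','k1')});print(np.round(m['view'],4).tolist())
a=cv2.imread('pics/scene0.png');cv2.imwrite('pics/scene0b.png',cv2.resize(a,(800,600)))
a=cv2.imread('pics/top0.png');cv2.imwrite('pics/top0b.png',cv2.resize(a,(800,600)))
E
```

```text
0.0188
0.0 [ 0.15499439 -0.65676227  0.21791666] [[0.973, 0.23, -0.0], [0.23, -0.973, 0.001], [-0.0, -0.001, -1.0]] 0.09271787300252694
scene {'fx': 433.73513212813907, 'fy': 433.73513212813907, 'cx': 259.0652736220317, 'cy': 186.6060024327093, 'k1': 0.033577844613586434}
[[0.223, 0.9747, 0.0139, -0.1176], [0.5491, -0.1138, -0.828, -0.1596], [-0.8054, 0.1923, -0.5606, 1.5806], [0.0, 0.0, 0.0, 1.0]]
top {'fx': 444.0805464256598, 'fy': 444.0805464256598, 'cx': 258.0567573633449, 'cy': 185.81727875728697, 'k1': -0.15568943071958538}
[[0.013, -0.9999, -0.001, -0.0025], [-0.9902, -0.0127, -0.1391, 0.4907], [0.1391, 0.0028, -0.9903, 1.2906], [0.0, 0.0, 0.0, 1.0]]
```

View pics/scene0b.png

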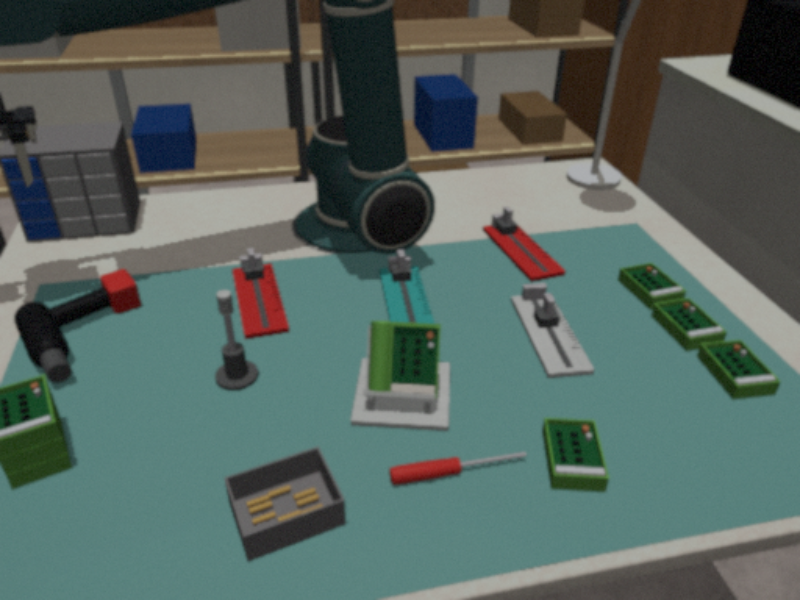

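View pics/top0b.png

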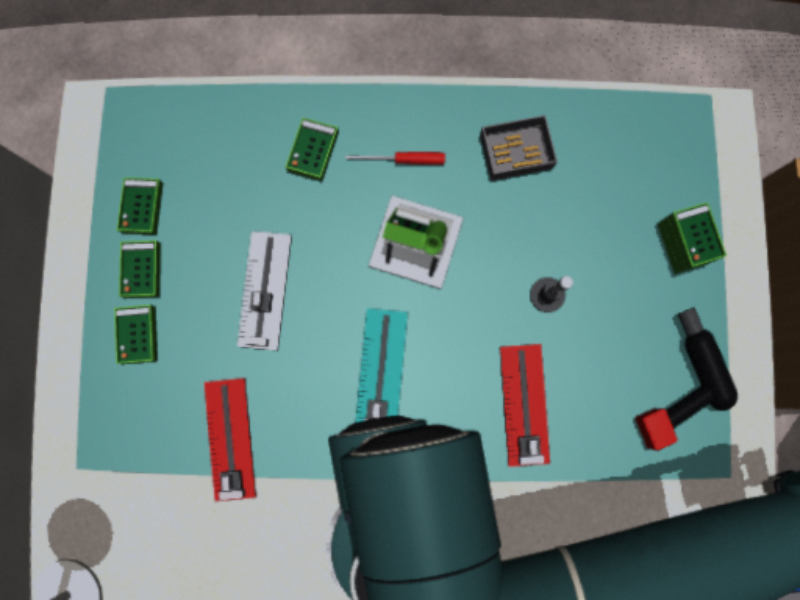

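The scene view shows the rod at (225,300)–(237,375) and the aluminium gauge at (550,330). In the top view (800 px wide) the pillar rim is near (437,240), the holder at (549,294) and the gauge at (265,290). The red and turquoise gauges are decoys.

```bash
cat > h.py <<'E'
from cell import arm
import cv2,numpy as np
def cam(n):
    m=arm.camera_model(n);V=np.array(m['view']);return m,V[:3,:3],V[:3,3]
def ray(n,u,v):
    m,R,t=cam(n);d=np.array([(u-m['cx'])/m['fx'],(v-m['cy'])/m['fy']]);p=d.copy()
    for _ in range(20): p=d/(1+m['k1']*(p@p))
    return -R.T@t,R.T@np.array([p[0],p[1],1.])
def plane(n,u,v,z):
    o,d=ray(n,u,v);return o+d*(z-o[2])/d[2]
def tri(a,b):
    o1,d1=ray('scene',*a);o2,d2=ray('top',*b)
    s=np.linalg.lstsq(np.c_[d1,-d2],o2-o1,rcond=None)[0]
    p,q=o1+s[0]*d1,o2+s[1]*d2;return (p+q)/2,np.linalg.norm(p-q)
def proj(n,P):
    m,R,t=cam(n);c=R@np.asarray(P,float)+t;p=c[:2]/c[2];p=p*(1+m['k1']*(p@p))
    return p*m['fx']+[m['cx'],m['cy']]
E
python3 - <<'E'
from h import *
a=cv2.imread('pics/top0.png');s=cv2.imread('pics/scene0.png')
def c(i,x,y):return cv2.resize(i[y:y+75,x:x+100],(400,300),interpolation=cv2.INTER_CUBIC)
cv2.imwrite('pics/c1.png',np.vstack([np.hstack([c(a,220,120),c(a,120,150)]),np.hstack([c(a,310,150),c(s,215,195)])]))
# white blobs in top
h=cv2.cvtColor(a,cv2.COLOR_BGR2HSV);m=((h[...,1]<45)&(h[...,2]>110)).astype(np.uint8)
m=cv2.morphologyEx(m,cv2.MORPH_CLOSE,np.ones((5,5)))
for k in cv2.findContours(m,0,2)[0]:
    if 400<cv2.contourArea(k)<5000:
        P=np.array([plane('top',*q[0],.012)[:2] for q in k],np.float32)
        print(cv2.boundingRect(k),cv2.minAreaRect(P),np.round(cv2.boxPoints(cv2.minAreaRect(P)),3).tolist())
E
```

```text
(152, 148, 34, 76) ((0.49259331822395325, 0.27713602781295776), (0.0807877629995346, 0.2303828001022339), 85.47614288330078) [[0.375, 0.2460000067949295], [0.6039999723434448, 0.2280000001192093], [0.6110000014305115, 0.30799999833106995], [0.38100001215934753, 0.32600000500679016]]
(236, 125, 60, 60) ((0.592028021812439, -0.01869940757751465), (0.15024524927139282, 0.1514849215745926), 73.33447265625) [[0.49799999594688416, -0.0689999982714653], [0.6430000066757202, -0.1120000034570694], [0.6859999895095825, 0.03200000151991844], [0.5410000085830688, 0.07500000298023224]]
(312, 83, 38, 27) ((0.7849113941192627, -0.2199820876121521), (0.07661618292331696, 0.10906299948692322), 12.826192855834961) [[0.7350000143051147, -0.17499999701976776], [0.7599999904632568, -0.28200000524520874], [0.8339999914169312, -0.26499998569488525], [0.8100000023841858, -0.15800000727176666]]
```

View pics/c1.png

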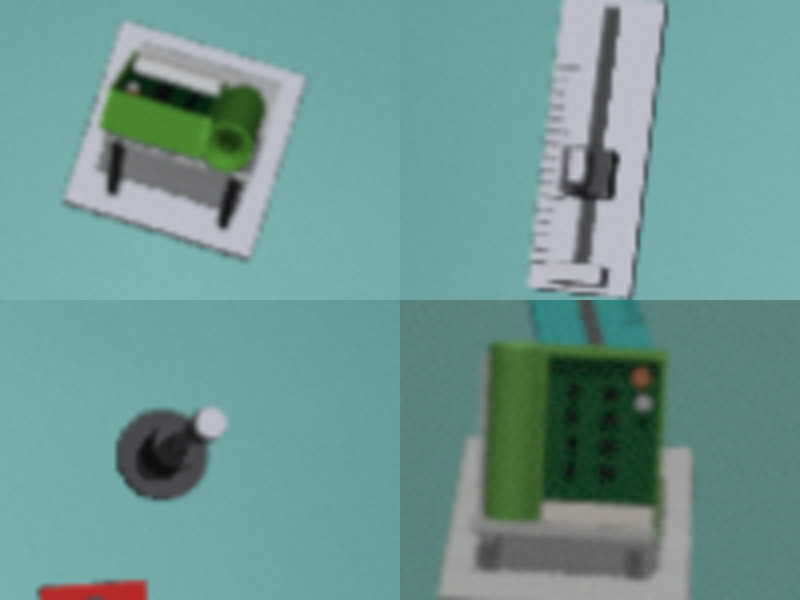

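The crop shows the rim centred at about top px (278,156), the rod head top at about (362.75,180.5), the holder foot at (350.5,188.75), the fin top at about (164,191) and the fence at (162,219). The ticks run along the gauge's left edge.

```bash
cat >> h.py <<'E'
bz=np.array([-.479,.142,.866]);by=np.array([.284,.959,0]);bx=np.cross(by,bz)
Rins=np.c_[bx,-by,-bz]
from scipy.spatial.transform import Rotation as Ro
def go(p,R=None):
    s=arm.state();T=np.array(s['tool_rot']);d=T.T@(np.array(p)-s['tcp_pos'])
    print('t',round(s['t'],2),'tcp',np.round(s['tcp_pos'],4),'shift',np.round(d*1000,1),end=' ')
    if R is not None: print('turn',np.round(Ro.from_matrix(T.T@R).as_rotvec(degrees=True),2),end='')
    print(' F',np.round(s['contact_force'],1),'w',round(s['width'],4),'g',s['grip_force'])
E
python3 - <<'E'
from h import *
print('head top',plane('top',362.75,180.5,.168),'foot',plane('top',350.5,188.75,.006))
P=plane('top',278,155.75,.129);print('mouth',P)
c=np.array([proj('top',P+18*.001*(np.cos(t)*bx+np.sin(t)*by)) for t in np.linspace(0,6.28,60)])
c=(c-[220,120])*4;print('rim crop extents',c.min(0),c.max(0), 'observed x207-256 y118-172')
print('fin top',plane('top',164,191.25,.068))
a=cv2.imread('pics/scene0.png')
print('holder in scene',proj('scene',[*plane('top',350.5,188.75,.006)[:2],.168])*800/512)
# green saturation rim profile
t=cv2.imread('pics/top0.png').astype(int)
for y in range(146,168): print(y,t[y,266:292,1]-t[y,266:292,0])
E
```

```text
head top [ 0.49007911 -0.27978463  0.168     ] foot [ 0.4892189  -0.27957468  0.006     ]
mouth [ 0.56302778 -0.05113012  0.129     ]
rim crop extents [206.4587297  118.22732707] [257.64713291 167.52032431] observed x207-256 y118-172
fin top [0.4663725  0.27844709 0.068     ]
holder in scene [222.51640701 292.73300506]
146 [ 13   4  11  18  19  21  24  36  42  44  49  54  56  56  57  56  56  52
  48  33   8  -3  -7 -10 -10 -10]
147 [ 38  27  22  25  21  21  30  39  42  45  50  57  58  58  56  56  53  52
  45  30   6  -2  -6 -10 -10  -9]
148 [ 74  69  60  53  42  34  40  41  43  49  53  56  55  57  57  54  53  48
  41  26   6  -4  -7 -10 -11 -10]
149 [ 88  86  83  79  73  73  62  48  48  52  56  57  57  56  56  55  52  48
  38  16   2  -4  -9 -10  -9  -9]
150 [ 88  88  89  89  89  92  84  56  58  65  66  66  61  58  56  53  50  43
  30   8  -1  -6  -9 -11 -10 -10]
151 [ 89  89  87  89  91  93  85  71  68  66  66  67  71  71  61  52  50  42
  25   5  -2  -7 -10 -10 -10 -11]
152 [ 89  90  88  89  92  92  83  69  58  53  52  55  62  68  69  59  46  35
  15   4  -4  -9 -10  -9  -9  -9]
15
[... 962 characters left out ...]

  -9 -10 -10 -10  -9  -6   1   2]
162 [ -2  -3  -2  -2  -2   0   7  22  36  57  64  60  55  37  13   2  -3  -7
  -9 -11 -11 -10  -9  -4   1   3]
163 [ -1  -2  -2  -2  -2  -1  -1   0   5  14  20  18  14   6  -1  -2  -4  -8
  -9 -11  -9 -10  -8  -2   2   2]
164 [ -2  -2  -3  -1  -2  -3  -2  -2  -1   0   0   2   2   0  -2  -3  -5  -8
 -10 -10  -8  -9  -7   0   1   2]
165 [ -2  -2  -2  -1  -2  -2  -2  -3  -3  -2  -1  -1   0  -1  -2  -3  -6 -11
 -11 -10  -9  -8  -3   1   2   2]
166 [ -1  -2  -1  -2  -1  -2  -1  -3  -2  -2  -3  -3  -1  -1  -1  -7 -10 -10
  -9 -11  -9  -7   0   1   1   3]
167 [ -2  -3  -3  -2  -2  -1   0  -2  -3  -1  -1   0  -1  -2  -3  -7 -10 -10
 -10 -10  -9  -6   1   2   2   1]
```

```bash
python3 - <<'E'
from h import *
from scipy.optimize import least_squares
pts=np.array([(283,155),(282.8,156),(282.6,157),(282.5,158),(282.2,159),(281.6,160),(280.7,161),(279.3,162),(276.5,162.7),(273.6,162),(271.9,161),(270.9,160)])
def f(p):
    P=np.array([p[0],p[1],.129]);q=[]
    for u in pts:
        o,d=ray('top',*u);X=o+d*((P-o)@bz)/(d@bz);q.append(np.linalg.norm(X-P)-.018)
    return q
r=least_squares(f,[.563,-.051]);print(r.x,np.round(np.array(r.fun)*1000,1))
Rd=np.c_[[.959,-.284,0],[-.284,-.959,0],[0,0,-1]]
go([.490,-.280,.222],Rd)
print(Rd.T@(np.array([.49,-.28,.222])-arm.state()['tcp_pos']))
E
```

```text
[ 0.56076849 -0.04638968] [ 1.4  0.4 -0.3 -0.2 -0.1 -0.2 -0.2 -0.1  0.1  0.   0.4  0.6]
t 0.1 tcp [ 0.155  -0.6568  0.218 ] shift [ 412.6 -289.7   -3.7] turn [-6.000e-02  1.000e-02  2.978e+01] F [ 0.5  0.3 -0.5] w 0.0931 g 0.0
[ 0.21425585 -0.45645441 -0.004002  ]
```

```bash
H="python3 -m handwheel"
$H '{"xyz":[[0,0,0],[0,0,0],[0,0,0],[0,0,0],[0,0,0]],"angular":[[0,0,5.96],[0,0,5.96],[0,0,5.96],[0,0,5.96],[0,0,5.96]]}' 1 >/dev/null
$H '{"xyz":[[0.0178,-0.038,0],[0.0178,-0.038,0],[0.0178,-0.038,0],[0.0178,-0.038,0],[0.0178,-0.038,0]],"angular":[[0,0,0],[0,0,0],[0,0,0],[0,0,0],[0,0,0]]}' >/dev/null
$H '{"xyz":[[0.0178,-0.038,0],[0.0178,-0.038,0],[0.0178,-0.038,0],[0.0178,-0.038,0],[0.0178,-0.038,0]],"angular":[[0,0,0],[0,0,0],[0,0,0],[0,0,0],[0,0,0]]}' >/dev/null
$H '{"xyz":[[0.0178,-0.038,0],[0.0178,-0.038,0],[0,0,0],[0,0,0]],"angular":[[0,0,0],[0,0,0],[0,0,0],[0,0,0]]}'
python3 -c "
from h import *
Rd=np.c_[[.959,-.284,0],[-.284,-.959,0],[0,0,-1]]
go([.490,-.280,.132],Rd)"
```

```text
t: 1.68
tcp_pos: [0.4881, -0.2815, 0.2182]
tool_rot: [[0.96, -0.281, -0.001], [-0.281, -0.96, 0.0], [-0.001, -0.0, -1.0]]
contact_force: [0.1, -0.6, 0.6]
width: 0.093
grip_force: 0.0
t 1.68 tcp [ 0.4881 -0.2815  0.2182] shift [ 1.5 -1.9 86.2] turn [-0.01  0.04  0.18] F [ 0.1 -0.6  0.6] w 0.093 g 0.0
```

```bash
H="python3 -m handwheel"
$H '{"xyz":[[0.0015,-0.002,0.0216],[0,0,0.0216],[0,0,0.0216],[0,0,0.0216],[0,0,0]],"angular":[[0,0,0],[0,0,0],[0,0,0],[0,0,0],[0,0,0]]}' 
$H '{"xyz":[[0,0,0],[0,0,0],[0,0,0],[0,0,0],[0,0,0]],"angular":[[0,0,0],[0,0,0],[0,0,0],[0,0,0],[0,0,0]]}' -1 25 >/dev/null
$H '{"xyz":[[0,0,0],[0,0,0],[0,0,0],[0,0,0],[0,0,0]],"angular":[[0,0,0],[0,0,0],[0,0,0],[0,0,0],[0,0,0]]}'
```

```text
t: 2.1
tcp_pos: [0.4869, -0.2817, 0.1277]
tool_rot: [[0.958, -0.286, -0.005], [-0.286, -0.958, 0.003], [-0.006, -0.001, -1.0]]
contact_force: [-0.8, -0.6, -1.3]
width: 0.0931
grip_force: 0.0
t: 2.93
tcp_pos: [0.4891, -0.2817, 0.1322]
tool_rot: [[0.959, -0.284, -0.0], [-0.284, -0.959, 0.0], [-0.0, -0.0, -1.0]]
contact_force: [0.6, 0.0, 0.4]
width: 0.0308
grip_force: 0.0
```

Fingers are still closing at 31 mm.

```bash
H="python3 -m handwheel"
$H '{"xyz":[[0,0,0],[0,0,0],[0,0,0],[0,0,0],[0,0,0]],"angular":[[0,0,0],[0,0,0],[0,0,0],[0,0,0],[0,0,0]]}'
$H '{"xyz":[[0,0,-0.003],[0,0,-0.005],[0,0,-0.01],[0,0,-0.012],[0,0,0]],"angular":[[0,0,0],[0,0,0],[0,0,0],[0,0,0],[0,0,0]]}'
```

```text
t: 3.35
tcp_pos: [0.4893, -0.2814, 0.1322]
tool_rot: [[0.959, -0.284, 0.0], [-0.284, -0.959, 0.001], [0.0, -0.001, -1.0]]
contact_force: [0.9, 4.8, 0.3]
width: 0.0216
grip_force: 25.0
t: 3.77
tcp_pos: [0.4899, -0.2822, 0.1657]
tool_rot: [[0.959, -0.284, 0.003], [-0.284, -0.959, -0.002], [0.003, 0.001, -1.0]]
contact_force: [0.0, 4.6, 2.5]
width: 0.0216
grip_force: 25.0
```

```bash
H="python3 -m handwheel"
$H '{"xyz":[[0,0,-0.03],[0,0,-0.035],[0,0,-0.03],[0,0,-0.01],[0,0,0]],"angular":[[0,0,0],[0,0,0],[0,0,0],[0,0,0],[0,0,0]]}' >/dev/null
$H '{"xyz":[[0,0,0],[0,0,0],[0,0,0],[0,0,0],[0,0,0]],"angular":[[0,4,0],[0,5,0],[0,5,0],[0,5,0],[0,5,0]]}' >/dev/null
$H '{"xyz":[[0,0,0],[0,0,0],[0,0,0]],"angular":[[0,4,0],[0,2,0],[0,0,0]]}'
python3 -c "
from h import *
go(np.array([.561,-.047,.129])+bz*.1487,Rins)"
```

```text
t: 4.85
tcp_pos: [0.4879, -0.2815, 0.265]
tool_rot: [[0.83, -0.285, 0.479], [-0.247, -0.958, -0.143], [0.5, -0.0, -0.866]]
contact_force: [0.1, 0.4, -1.3]
width: 0.0217
grip_force: 25.0
t 4.85 tcp [ 0.4879 -0.2815  0.265 ] shift [ -65.3 -245.5  -29.3] turn [ 0.04 -0.01 -0.07] F [ 0.1  0.4 -1.3] w 0.0217 g 24.99923139810562
```

```bash
H="python3 -m handwheel"
$H '{"xyz":[[-0.006,-0.022,-0.003],[-0.008,-0.03,-0.004],[-0.009,-0.033,-0.004],[-0.009,-0.033,-0.004],[-0.009,-0.033,-0.004]],"angular":[[0,0,0],[0,0,0],[0,0,0],[0,0,0],[0,0,0]]}' >/dev/null
$H '{"xyz":[[-0.009,-0.033,-0.004],[-0.008,-0.03,-0.004],[-0.005,-0.02,-0.002],[-0.0025,-0.0115,0],[0,0,0]],"angular":[[0,0,0],[0,0,0],[0,0,0],[0,0,0],[0,0,0]]}' >/dev/null
$H '{"xyz":[[0,0,0],[0,0,0]],"angular":[[0,0,0],[0,0,0]]}'
python3 - <<'E'
from h import *
go(np.array([.561,-.047,.129])+bz*.1487,Rins)
s=arm.state();T=np.array(s['tool_rot']);tip=np.array(s['tcp_pos'])+T[:,2]*.1237;print('tip',tip,proj('top',tip),proj('scene',tip))
a=arm.read_camera('top');b=arm.read_camera('scene')
u=proj('top',tip).astype(int);v=proj('scene',tip).astype(int)
def c(i,x,y):return cv2.resize(i[y:y+75,x:x+50],(400,600),interpolation=cv2.INTER_CUBIC)
print(u-[25,37],v-[25,37])
cv2.imwrite('pics/c2.png',np.hstack([c(a,*(u-[25,37])),c(b,*(v-[25,37]))]))
E
```

```text
t: 5.85
tcp_pos: [0.4907, -0.0267, 0.2591]
tool_rot: [[0.831, -0.285, 0.478], [-0.246, -0.959, -0.143], [0.499, 0.001, -0.867]]
contact_force: [-0.0, -0.0, -1.4]
width: 0.0214
grip_force: 25.0
t 5.85 tcp [ 0.4907 -0.0267  0.2591] shift [-1.6 -0.5  0.6] turn [ 0.06  0.05 -0.01] F [-0.  -0.  -1.4] w 0.0214 g 24.999448657035828
tip [ 0.54982898 -0.04433732  0.15185038] [275.85697526 158.71537993] [244.07391358 195.59875206]
[250 121] [219 158]
```

View pics/c2.png

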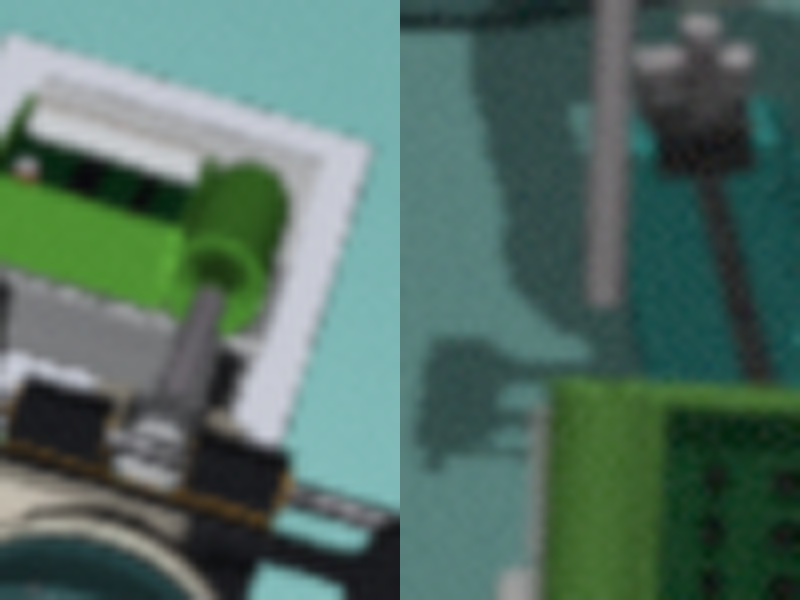

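The tip hangs short of the bore at top px (276,157) and scene px (244.4,195.9), matching the prediction. In the scene view the pillar axis looks about 1 px right of the rod line, so I'll check that numerically.

```bash
python3 - <<'E'
from h import *
M=np.array([.561,-.047,.129])
for k in(0,-.05,-.1):
    for e in(-.018,0,.018): print(k,e,(proj('scene',M+bz*k+by*e)-[219,158])*8+[400,0])
s=cv2.imread('pics/scene0.png').astype(int)
for y in(208,216,224):print(y,s[y,233:258,1]-s[y,233:258,0])
print('rod line',[(proj('scene',np.array([.5498,-.0443,.1519])+bz*k)-[219,158])*8+[400,0] for k in(0,-.023,.08)])
E
```

```text
0 -0.018 [540.17180295 381.68069458]
0 0 [599.5672078  384.57887559]
0 0.018 [659.04632677 387.48433422]
-0.05 -0.018 [533.55748204 545.5720417 ]
-0.05 0 [592.75669356 548.57776048]
-0.05 0.018 [652.03899851 551.59409664]
-0.1 -0.018 [526.95695204 708.48221961]
-0.1 0 [585.96996547 711.59477794]
-0.1 0.018 [645.06549816 714.72122764]
208 [ 5  3  4  7 17 35 50 58 55 57 59 60 59 59 61 56 53 54 54 52 46 46 50 51
 50]
216 [ 4  4  5 10 26 44 50 56 59 62 60 61 59 59 58 54 53 49 45 29 25 27 26 24
 14]
224 [ 3  4  3  9 32 49 56 56 59 58 59 59 59 57 56 55 54 49 42 31 25 22 24 14
 11]
rod line [array([600.69334883, 300.58625097]), array([597.55030089, 376.50860237]), array([611.67414393,  34.62119548])]
```

```bash
H="python3 -m handwheel"
Z='"angular":[[0,0,0],[0,0,0],[0,0,0],[0,0,0],[0,0,0]]'
$H '{"xyz":[[-0.001,-0.002,0.006],[0,0,0.006],[0,0,0.006],[0,0,0.006],[0,0,0]],'"$Z"'}' | grep -E 'tcp|force'
$H '{"xyz":[[0,0,0.004],[0,0,0.004],[0,0,0.004],[0,0,0.004],[0,0,0.004]],'"$Z"'}'| grep -E 'tcp|force'
python3 -c "
from h import *
go(np.array([.561,-.045,.129])+bz*(.1237-.02),Rins)
print(arm.state()['tool_rot'].T@arm.state()['contact_force'] if hasattr(arm.state()['tool_rot'],'T') else 0)"
```

```text
tcp_pos: [0.502, -0.0276, 0.2365]
contact_force: [-0.2, 0.4, -2.4]
grip_force: 25.0
tcp_pos: [0.5116, -0.0302, 0.2206]
contact_force: [-0.2, 0.0, -0.5]
grip_force: 25.0
t 6.78 tcp [ 0.5116 -0.0302  0.2206] shift [-1.1  0.1  1.4] turn [ 0.02 -0.01 -0.02] F [-0.2  0.  -0.5] w 0.0216 g 24.999842047691345
[-0.46128622  0.03395483  0.32413143]
```

```bash
H="python3 -m handwheel"
Z='"angular":[[0,0,0],[0,0,0],[0,0,0],[0,0,0],[0,0,0]]'
cat > st.py <<'E'
from h import *
s=arm.state();T=np.array(s['tool_rot']);d=T.T@(np.array(s['tcp_pos'])-[.561,-.045,.129])
print(round(s['t'],2),'tip below rim if no slip',round((d[2]+.1237)*1000,1),'lat',np.round(d[:2]*1000,1),'Ftool',np.round(T.T@np.array(s['contact_force']),1),s['width'])
E
$H '{"xyz":[[0,0,0.004],[0,0,0.004],[0,0,0.004],[0,0,0.004],[0,0,0.003]],'"$Z"'}' >/dev/null; python3 st.py
$H '{"xyz":[[0,0,0.002],[0,0,0.002],[0,0,0.002],[0,0,0.001],[0,0,0]],'"$Z"'}' >/dev/null; python3 st.py
```

```text
7.2 tip below rim if no slip 37.7 lat [ 1.1 -0.1] Ftool [-0.7  1.1  0.3] 0.021564304599880305
7.62 tip below rim if no slip 44.4 lat [ 1.1 -0.1] Ftool [-1.6  1.3  2.2] 0.021913974882485976
```

```bash
H="python3 -m handwheel"
Z='"angular":[[0,0,0],[0,0,0],[0,0,0],[0,0,0],[0,0,0]]'
for i in 1 2 3 4; do $H '{"xyz":[[0,0,0.0015],[0,0,0.0015],[0,0,0.001],[0,0,0],[0,0,0]],'"$Z"'}' >/dev/null; python3 st.py; done
```

```text
8.03 tip below rim if no slip 48.3 lat [ 1.1 -0.2] Ftool [-0.4  1.8  2.1] 0.021214523877596026
8.45 tip below rim if no slip 52.3 lat [ 1.1 -0.1] Ftool [-1.8  1.6  1.8] 0.021453816022853223
8.87 tip below rim if no slip 56.3 lat [ 1.1 -0.2] Ftool [-1.4  2.3  3.5] 0.02171719440972296
9.28 tip below rim if no slip 60.4 lat [ 1.1 -0.2] Ftool [-1.2  2.6  2.4] 0.02153558426253401
```

```bash
H="python3 -m handwheel"
Z='"angular":[[0,0,0],[0,0,0],[0,0,0],[0,0,0],[0,0,0]]'
for i in 1 2 3 4; do python3 st.py | grep -qE 'Ftool \[ *[-0-9.]+ +[-0-9.]+ +-(1[0-9]|[6-9])' && break; $H '{"xyz":[[0,0,0.0015],[0,0,0.0015],[0,0,0.001],[0,0,0],[0,0,0]],'"$Z"'}' >/dev/null; python3 st.py; done
```

```text
9.7 tip below rim if no slip 64.3 lat [ 1.1 -0.2] Ftool [-1.6  1.7  1.3] 0.021235881196231002
10.12 tip below rim if no slip 68.4 lat [ 1.1 -0.2] Ftool [-0.8  1.4  1.6] 0.021823698197229315
10.53 tip below rim if no slip 72.3 lat [ 1.2 -0.2] Ftool [-2.   0.2  2.7] 0.022173115630589324
10.95 tip below rim if no slip 76.3 lat [ 1.1 -0.2] Ftool [-1.3  1.   3. ] 0.02157026661659347
```

```bash
H="python3 -m handwheel"
Z='"angular":[[0,0,0],[0,0,0],[0,0,0],[0,0,0],[0,0,0]]'
for i in 1 2 3; do $H '{"xyz":[[0,0,0.0015],[0,0,0.0015],[0,0,0.001],[0,0,0],[0,0,0]],'"$Z"'}' >/dev/null; python3 st.py; done
python3 - <<'E'
from h import *
a=arm.read_camera('top');b=arm.read_camera('scene')
def c(i,x,y):return cv2.resize(i[y:y+75,x:x+50],(400,600),interpolation=cv2.INTER_CUBIC)
cv2.imwrite('pics/c3.png',np.hstack([c(a,250,121),c(b,219,150)]))
E
```

```text
11.37 tip below rim if no slip 80.3 lat [ 1.2 -0.1] Ftool [-1.7  1.7  1.5] 0.021613078571177603
11.78 tip below rim if no slip 84.0 lat [ 1.4 -0.3] Ftool [-3.2  1.4 -3.8] 0.02192781416694823
12.2 tip below rim if no slip 85.8 lat [ 3.9 -0.4] Ftool [ -5.8   5.1 -30.4] 0.021779308162890487
```

View pics/c3.png

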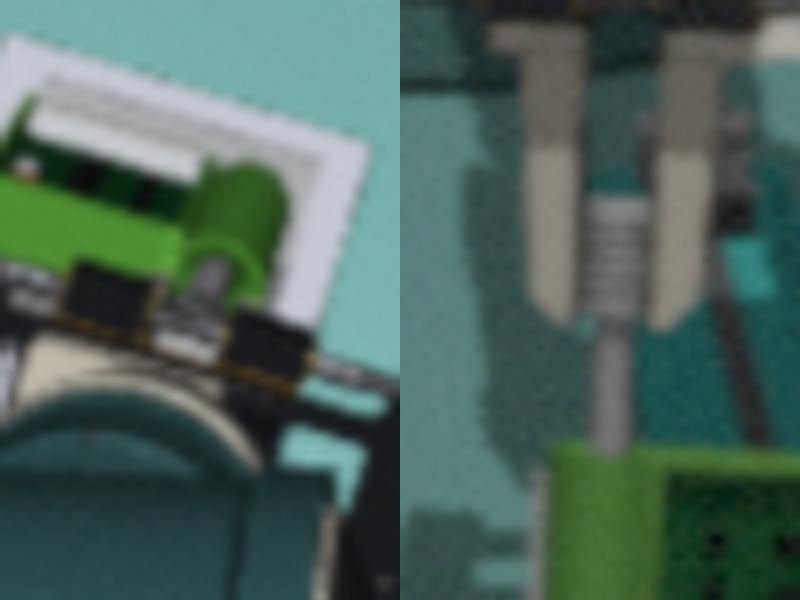

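The rod is firmly seated: axial force rises to 30 N at about 84 mm below the rim. The scene crop shows the head from y≈200 to 322 and the shaft entering the rim at y≈446. Next I relieve the pressure, open, retreat and measure.

```bash
H="python3 -m handwheel"
Z='"angular":[[0,0,0],[0,0,0],[0,0,0],[0,0,0],[0,0,0]]'
$H '{"xyz":[[0,0,-0.0015],[0,0,-0.001],[0,0,0],[0,0,0],[0,0,0]],'"$Z"'}' >/dev/null; python3 st.py
$H '{"xyz":[[0,0,0],[0,0,0],[0,0,0],[0,0,0],[0,0,0]],'"$Z"'}' 0.2 >/dev/null; python3 st.py
$H '{"xyz":[[0,0,-0.005],[0,0,-0.02],[0,0,-0.03],[0,0,-0.03],[0,0,-0.03]],'"$Z"'}' >/dev/null; python3 st.py
python3 - <<'E'
from h import *
a=arm.read_camera('top');b=arm.read_camera('scene')
def c(i,x,y):return cv2.resize(i[y:y+75,x:x+50],(400,600),interpolation=cv2.INTER_CUBIC)
cv2.imwrite('pics/c4.png',np.hstack([c(a,250,121),c(b,219,150)]))
M=np.array([.561,-.045,.129])
for k in(0,.035,.04,.07,.075,.08):print(k,(proj('scene',M+bz*k)-[219,150])*8+3.5,(proj('top',M+bz*k)-[250,121])*8+3.5)
print('rim edge far side',(proj('scene',M+bx*.018)-[219,150])*8+3.5)
E
```

```text
12.72 tip below rim if no slip 85.5 lat [ 1.6 -0.3] Ftool [ 0.1  0.5 -4.5] 0.02169902589365796
13.13 tip below rim if no slip 85.8 lat [ 1.1 -0.1] Ftool [-0.4  0.5  0.2] 0.05042056907942572
13.55 tip below rim if no slip -31.0 lat [0.9 0. ] Ftool [-0.2 -1.5 -0.9] 0.056123040450909344
0 [209.56867945 451.2668    ] [209.94051265 286.94541382]
0.035 [214.36531039 335.88005322] [198.44398124 316.80056376]
0.04 [215.05172707 319.35193581] [196.75053821 321.19795012]
0.07 [219.1767626 219.9421334] [186.30704802 348.31507331]
0.075 [219.86538879 203.33282491] [184.51785157 352.96054389]
0.08 [220.55434399 186.71156206] [182.71432885 357.64312812]
rim edge far side [204.69047107 458.23075871]
```

View pics/c4.png

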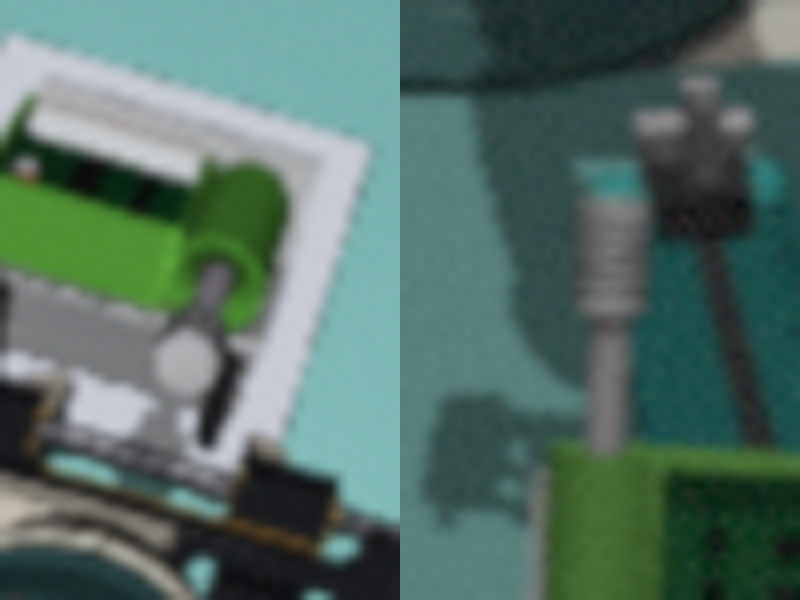

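The rod stands free, with its head top at top px (186,362) and the head spanning y≈197–320 in the scene crop, so about 75 mm protrudes. I'll push the head once with shut fingers to confirm it is seated and measure directly.

```bash
H="python3 -m handwheel"
Z='"angular":[[0,0,0],[0,0,0],[0,0,0],[0,0,0],[0,0,0]]'
$H '{"xyz":[[-0.003,0,0],[0,0,0],[0,0,0],[0,0,0],[0,0,0]],'"$Z"'}' -1 >/dev/null
$H '{"xyz":[[0,0,0.02],[0,0,0.02],[0,0,0.015],[0,0,0.01],[0,0,0]],'"$Z"'}' >/dev/null; python3 st.py
for i in 1 2 3 4; do $H '{"xyz":[[0,0,0.001],[0,0,0.001],[0,0,0],[0,0,0]],"angular":[[0,0,0],[0,0,0],[0,0,0],[0,0,0]]}' >/dev/null; python3 st.py;done
```

```text
14.48 tip below rim if no slip 38.0 lat [-3.4  0.2] Ftool [0.1 0.1 0.6] 0.000436710901048086
14.82 tip below rim if no slip 37.0 lat [-1.2 -0.3] Ftool [0.1 0.2 0.7] 0.00041162257695394024
15.15 tip below rim if no slip 39.7 lat [-1.8 -0.2] Ftool [ 1.  -0.1  0.5] 0.0003864026163358083
15.48 tip below rim if no slip 41.8 lat [-1.8 -0.2] Ftool [-0.3 -0.3 -1. ] 0.00024363776007358287
15.82 tip below rim if no slip 43.8 lat [-1.8 -0.2] Ftool [ 0.5  0.  -0.1] 0.00030400559667293
```

```bash
H="python3 -m handwheel"
for i in 1 2 3 4 5; do $H '{"xyz":[[0,0,0.0007],[0,0,0.0008],[0,0,0],[0,0,0]],"angular":[[0,0,0],[0,0,0],[0,0,0],[0,0,0]]}' >/dev/null; O=$(python3 st.py); echo "$O"; echo "$O" | grep -qE ' -[0-9]{2}\.[0-9]?\]| -[6-9][0-9.]*\]' && break; done
```

```text
16.15 tip below rim if no slip 45.2 lat [-1.8 -0.2] Ftool [ 0.1 -0.2 -0.5] 0.0003083530315801758
16.48 tip below rim if no slip 46.7 lat [-1.8 -0.2] Ftool [-0.4 -0.3  0. ] 0.0006621095732959317
16.82 tip below rim if no slip 47.8 lat [-1.3 -0.3] Ftool [-0.2 -0.5 -4.7] 0.00045891009832045473
17.15 tip below rim if no slip 48.0 lat [ 0.2 -0.5] Ftool [  0.8  -0.6 -18.2] 0.0003936583974570362
```

The rod is seated at contact, 76.1 mm above the rim, so the target gap is 76 mm. Now I measure the fence face and fin from image profiles along the gauge, and compute the retreat.

```bash
H="python3 -m handwheel"
$H '{"xyz":[[0,0,-0.01],[0,0,-0.035],[0,0,-0.04],[0,0,-0.04],[0,0,-0.02]],"angular":[[0,0,0],[0,0,0],[0,0,0],[0,0,0],[0,0,0]]}' >/dev/null
python3 - <<'E'
from h import *
t=cv2.imread('pics/top0.png');g=cv2.cvtColor(t,cv2.COLOR_BGR2GRAY).astype(np.float32)
ax=np.array([.997,-.078]);ay=np.array([.078,.997]);E=np.array([.378,.286])
def prof(z,off,a0,a1,st):
    A=np.arange(a0,a1,st);Q=np.array([proj('top',[*(E+ax*a+ay*off),z]) for a in A],np.float32)
    return A,cv2.remap(g,Q[:,:1].copy(),Q[:,1:].copy(),1)[:,0].astype(int)
for nm,z,offs,a0,a1 in(('fence top',.042,(-.015,-.01,.01,.015),-.01,.05),('ticks',.012,(.030,.033,.036),0,.11),('fin top',.068,(-.003,0,.003),.06,.12),('carr top',.034,(-.015,.015),.06,.13)):
    for o in offs: 
        A,v=prof(z,o,a0,a1,.002);print(nm,o,'from',a0,'step2mm',v)
for a in(.075,.088,.1):
    Q=np.array([proj('top',[*(E+ax*a+ay*o),.068]) for o in np.arange(-.02,.021,.002)],np.float32)
    print('across fin',a,cv2.remap(g,Q[:,:1].copy(),Q[:,1:].copy(),1)[:,0].astype(int))
E
python3 st.py
```

```text
fence top -0.015 from -0.01 step2mm [154 154 151 140 109 143 162 130 157 184 188 189 189 188 184 180 180 182
 181 177 178 178 180 181 182 183 183 180 179 181]
fence top -0.01 from -0.01 step2mm [154 153 148 128 100 153 156 128 155 176 188 189 188 187 180 148 111 109
 103  96  94  95  95  95  95  95  98  98  99 102]
fence top 0.01 from -0.01 step2mm [154 153 151 148 135 146 171 122 132 183 187 189 189 186 180 173 184 189
 191 191 191 189 190 190 191 189 190 191 190 190]
fence top 0.015 from -0.01 step2mm [153 153 149 138 112 143 169 140 160 186 189 189 188 186 185 186 189 190
 190 189 190 191 191 191 190 190 191 191 191 191]
ticks 0.03 from 0 step2mm [140 182 187 190 191 191 191 189 181 164 140 168 183 181 158 154 181 188
 189 186 176 171 184 184 177 160 168 186 182 170 155 175 183 180 166 164
 177 184 185 181 174 172 181 182 178 167 173 185 180 173 165 178 185 183
 174]
ticks 0.033 from 0 step2mm [158 185 189 190 190 190 190 189 181 157 129 167 182 178 145 147 181 186
 187 185 172 170 184 182 171 149 164 185 183 174 166 181 186 184 172 168
 171 182 184 178 166 166 183 180 172 160 171
[... 810 characters left out ...]
3  84  80  76  74  72  71  73  72  71  71  74
  76  77  77  77  80 107 140 176 187 190 190 190 190 187 186 185 185]
carr top 0.015 from 0.06 step2mm [190 189 181 163 138 126 108  92  82  79  81  94 107 106 111 116 124 128
 131 129 129 130 129 138 152 177 186 186 183 184 186 191 192 190 190]
across fin 0.075 [ 76  75  73  69  58  48  41  46  52  61  66  73  78  76  87 109 143 164
 174 167 162]
across fin 0.088 [ 74  75  72  63  54  47  77 118 174 186 188 186 171 145 105 123 150 181
 185 184 183]
across fin 0.1 [ 81  77  73  69  62  59  64  97 134 171 173 170 163 140 123 118 148 170
 182 179 179]
17.57 tip below rim if no slip -100.3 lat [ 0.2 -0.3] Ftool [-0.1  0.  -0.2] 0.0004530341424473514
```

```bash
H="python3 -m handwheel"
N='"xyz":[[0,0,0],[0,0,0],[0,0,0],[0,0,0],[0,0,0]]'
T='{'"$N"',"angular":[[0,0,-6.8],[0,0,-6.8],[0,0,-6.8],[0,0,-6.8],[0,0,-6.8]]}'
$H '{'"$N"',"angular":[[0,-6,0],[0,-6,0],[0,-6,0],[0,-6,0],[0,-6,0]]}' 0.2 >/dev/null
$H '{"xyz":[[0,0,0],[0,0,0],[0,0,0],[0,0,0],[0,0,0]],"angular":[[0,0,-6.8],[0,0,-6.8],[0,0,-6.8],[0,0,-6.8],[0,0,-6.8]]}' >/dev/null
$H '{"xyz":[[0,0,0],[0,0,0],[0,0,0],[0,0,0],[0,0,0]],"angular":[[0,0,-6.8],[0,0,-6.8],[0,0,-6.8],[0,0,-6.8],[0,0,-6.8]]}' >/dev/null
$H '{"xyz":[[0,0,0],[0,0,0],[0,0,0],[0,0,0],[0,0,0]],"angular":[[0,0,-6.8],[0,0,-6.8],[0,0,-6.8],[0,0,-6.8],[0,0,-6.8]]}' >/dev/null
cat >> h.py <<'E'
ax=np.array([.997,-.078]);E=np.array([.378,.286])
Rg=np.c_[[.078,.997,0],[.997,-.078,0],[0,0,-1]]
def gp(a,z): return np.array([*(E+ax*a),z])
E
python3 -c "
from h import *
go(gp(.090,.12),Rg); print(arm.state()['joint_positions'])"
```

```text
t 19.23 tcp [ 0.4544 -0.0132  0.3178] shift [292.4  -7.9 197.8] turn [-0.03  0.    0.29] F [ 0.5  0.4 -0.6] w 0.0556 g 0.0
[-4.88379374e+00 -2.15945754e+01  9.90675770e+01 -1.76936652e-03
  1.02554467e+02 -7.04572525e-01]
```

```bash
H="python3 -m handwheel"
$H '{"xyz":[[0.03,-0.001,0],[0.036,-0.001,0],[0.036,-0.001,0],[0.036,-0.001,0.02],[0.034,-0.001,0.02]],"angular":[[0,0,0],[0,0,0],[0,0,0],[0,0,0],[0,0,0]]}' >/dev/null
$H '{"xyz":[[0.032,-0.001,0.02],[0.032,-0.001,0.02],[0.03,-0.001,0.02],[0.0265,-0.001,0.02],[0,0,0.02]],"angular":[[0,0,0],[0,0,0],[0,0,0],[0,0,0],[0,0,0]]}' >/dev/null
$H '{"xyz":[[0,0,0.03],[0,0,0.028],[0,0,0],[0,0,0],[0,0,0]],"angular":[[0,0,0],[0,0,0],[0,0,0],[0,0,0],[0,0,0]]}' >/dev/null
python3 -c "
from h import *
go(gp(.090,.045),Rg)"
```

```text
t 20.48 tcp [0.4692 0.2792 0.1217] shift [-0.4 -1.5 76.7] turn [ 0.07 -0.04 -0.05] F [-0.2 -0.3  1.2] w 0.0559 g 0.0
```

```bash
H="python3 -m handwheel"
Z='"angular":[[0,0,0],[0,0,0],[0,0,0],[0,0,0],[0,0,0]]'
$H '{"xyz":[[0,-0.001,0.025],[0,0,0.025],[0,0,0.02],[0,0,0.008],[0,0,0]],'"$Z"'}' >/dev/null
$H '{"xyz":[[0,0,0],[0,0,0],[0,0,0],[0,0,0],[0,0,0]],'"$Z"'}' -1 15 >/dev/null
$H '{"xyz":[[0,0,0],[0,0,0],[0,0,0],[0,0,0],[0,0,0]],'"$Z"'}' >/dev/null
python3 -c "
from h import *
go(gp(.0203+.018+.076,.045),Rg)
print('gap',(ax@(np.array(arm.state()['tcp_pos'])[:2]-E)-.0383))"
```

```text
t 21.73 tcp [0.468  0.2793 0.0425] shift [-0.3 24.1 -2.5] turn [ 0.04 -0.03 -0.04] F [-0.8 -0.6  6.4] w 0.0258 g 15.002130568027496
gap 0.05192965543329395
```

```bash
H="python3 -m handwheel"
Z='"angular":[[0,0,0],[0,0,0],[0,0,0],[0,0,0],[0,0,0]]'
$H '{"xyz":[[0,0.003,0],[0,0.006,0],[0,0.007,0],[0,0.006,0],[0,0.002,0]],'"$Z"'}' >/dev/null
$H '{"xyz":[[0,0,0],[0,0,0],[0,0,0],[0,0,0],[0,0,0]],'"$Z"'}' >/dev/null
python3 -c "
from h import *
go(gp(.0203+.018+.076,.045),Rg)
print('gap',(ax@(np.array(arm.state()['tcp_pos'])[:2]-E)-.0383))"
$H '{"xyz":[[0,0,0],[0,0,0],[0,0,0],[0,0,0],[0,0,0]],'"$Z"'}' 0.2 >/dev/null
$H '{"xyz":[[0,0,-0.02],[0,0,-0.035],[0,0,-0.04],[0,0,-0.04],[0,0,-0.03]],'"$Z"'}' >/dev/null
$H '{"xyz":[[-0.03,-0.03,0],[-0.03,-0.035,0],[-0.03,-0.035,0],[-0.02,-0.035,0],[0,0,0]],'"$Z"'}' >/dev/null
python3 - <<'E'
from h import *
a=arm.read_camera('top');b=arm.read_camera('scene');cv2.imwrite('pics/top9.png',a)
def c(i,x,y,w=50):return cv2.resize(i[y:y+75,x:x+w],(8*w,600),interpolation=cv2.INTER_CUBIC)
cv2.imwrite('pics/c9.png',np.hstack([c(a,145,150),c(b,219,150)]))
E
```

```text
t 22.57 tcp [0.4922 0.2773 0.0425] shift [-0.2 -0.2 -2.5] turn [ 0.08 -0.03 -0.05] F [ 2.3 -1.2  5.6] w 0.026 g 15.002091228961945
gap 0.07622511363046401
```

View pics/c9.png

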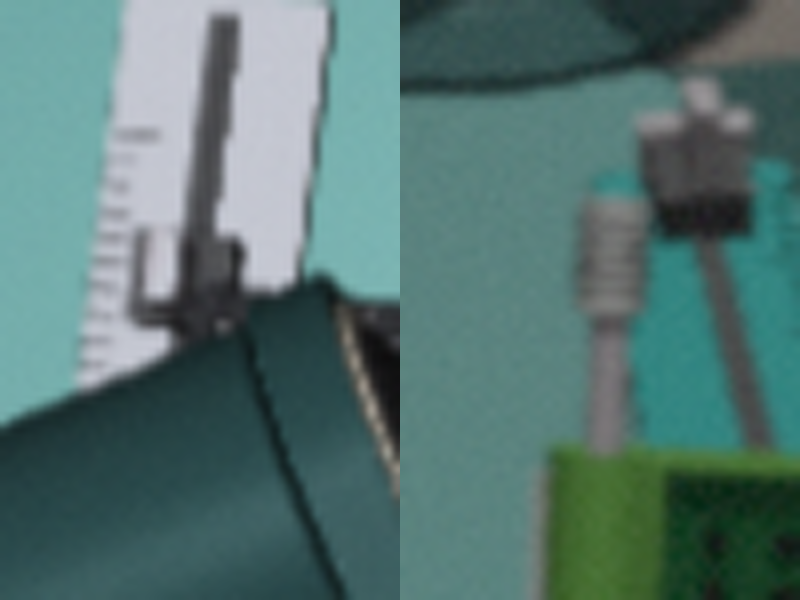

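The stop has moved and stays put, with its carriage at y≈240–325 in the left crop; the 150 mm tick is at y≈135. The rod still stands unchanged. A quick profile check against the earlier calibration follows.

```bash
python3 - <<'E'
from h import *
g=cv2.cvtColor(cv2.imread('pics/top9.png'),cv2.COLOR_BGR2GRAY).astype(np.float32);ay=np.array([.078,.997])
for nm,z,o,a0,a1 in(('fin',.068,0,.09,.14),('carr',.034,.015,.08,.16),('carr',.034,-.013,.08,.16),('tick',.012,.033,.1,.18)):
    A=np.arange(a0,a1,.002);Q=np.array([proj('top',[*(E+ax*a+ay*o),z]) for a in A],np.float32)
    print(nm,a0,cv2.remap(g,Q[:,:1].copy(),Q[:,1:].copy(),1)[:,0].astype(int))
s=arm.state();print(s['tcp_pos'],s['contact_force'],s['width'],s['t'])
E
```

```text
fin 0.09 [145  84  71  67  61  96 137 184 193 196 196 196 196 195 195 195 195 189
 185 182 191 197 199 198 198 198]
carr 0.08 [183 195 198 198 198 194 184 154 121 100  89  85  92 100 107 109 112 119
 126 131 133 134 134 136 138 147 162 184 197 198 199 199 199 199 199 199
 199 198 198 198]
carr 0.08 [ 47  45  42  40  37  36  37  40  43  46  46  47  51  52  51  49  55  63
  75  78  80  82  81  81  85 110 141 174 186 190 189 185 179 171 169 173
 177 184 187 188]
tick 0.1 [169 184 190 190 175 166 165 182 188 176 163 160 184 181 169 158 168 190
 177 166 159 178 190 185 175 168 175 185 194 187 182 180 188 186 171 167
 170 189 196 197]
[0.35566316 0.18365943 0.20777292] [-0.39852536  0.80388703 -1.12627887] 0.05578959580419406 23.9167
```

```bash
python3 -c "
from cell import arm
print(arm.close_job())"
```

```text
the job is handed in; nothing more can be done
None
```

The rod is bottomed and standing in the pillar with about 76 mm sticking out above the rim, the gauge stop is set to a gap of about 76 mm, and the job was handed in at about 24 s; no verdict came back.

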